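Snap the stone-carving tools back into their clip rack

ROBOT

A 7-joint arm with a two-finger parallel gripper is mounted at the origin on the work surface. World frame = base frame: x ahead of the robot, y to its left, z up, the work surface at z = 0. Lengths are in mm, angles in rad, forces in N, time in s.
With the tool pointing down it reaches from about 400 to 875 mm from the base axis. Payload 4.4 kg.
Tool frame: the origin (TCP) lies at the very end of the fingers, on their centre line; the grasp point (between the pads) lies 19 mm behind it; z points along the fingers, y is the line along which they close (so a half turn about z gives the same grasp; the last joint's range is limited). The gripper opens to 85 mm and grips with 20 to 120 N. Pads are 22 mm wide; open, the fingers measure 114 mm over their backs; the gripper's body (76 mm by 85 mm) begins 54 mm behind the grasp point. The pads swing forward as they close: fully open they stand 13 mm farther back than shut.
Start: joints at [1.05, 0.628, 0.038, 1.517, -0.027, 0.996, -0.02], TCP at [285.563, -583.928, 200.613] pointing down, gripper open.
Joint ranges: [-3.06, 3.06], [-0.37, 2.12], [-1.25, 1.32], [0.18, 2.47], [-1.1, 4.24], [0.23, 1.98], [-2.94, 2.94]. Speed limits (rad/s): [2.57, 2.57, 3.14, 3.14, 3.14, 3.14, 3.14].

INTERFACE

Orientations are given as [roll, pitch, yaw] about the fixed x, y, z axes, in that order (R = Rz(yaw) Ry(pitch) Rx(roll)).
In Python, from cell import sensors, get_image, camera_params, order gives the robot as it stands.
- The arm moves only by the shell command python3 -m inch 'ROWS' [OPENING]. ROWS is JSON, a list that holds one entry, the list of rows, each a list of 4 numbers: the shift along the tool's x, y, z in cm, then the turn about the tool's z in degrees. A call has 1 to 8 rows; each row is the pose to reach, as a shift and turn from the pose commanded when the call began, along the tool's axes at that moment; what a row does not reach only later rows make up. A row lasts 1/12 s, in which the tool goes at most 41.7 mm and 7.16 degrees, less where a joint would pass 70% of its speed; a pose out of reach is approached as far as the arm can. A call with a gripper value outside its range is refused whole. OPENING is the finger opening in cm, from 0 to 8.54, set as the call begins (- or left out, the last holds). The fingers move at their own pace and stop on an object; the grip force is fixed at half the most. Time passes only in rows, so rows that repeat a pose let the fingers close. It gives the time, the measured TCP pose, the force, the opening and the grip force at its end, in the units of the state.
- sensors.read_state(): the state, without advancing time (a new reading comes with each control period).
- get_image(name): name is "side" or "top"; returns the picture (384x512x3 uint8, blue, green, red); there is no depth.
- camera_params(name): a dict with "mtx" (3x3 intrinsics, pixels), "rvec" (rotation vector, rad) and "tvec" (3), from world to camera coordinates, as OpenCV has them. Camera axes: x right, y down, z forward; pixel columns grow to the right and rows downward; lengths in mm; the calibration is good to about 2 mm. A picture is of the moment at which its call begins. camera_params takes no time and is no camera call.
- order.finish_job(): hands the job in; it is judged then, once.
The state is a dict: "clock": time; "qpos": joint angles; "qd": joint speeds; "tau": joint torques, N m; "eef_pos": TCP position; "tool_rot": TCP orientation; "force": force on the tool from outside, world axes, zero at the start; "torque": the same for the moment, N m; "width": finger opening in mm; "gripper_force": force on a finger pad.
Only numpy, scipy, OpenCV 4.12 (cv2) and the standard library are available. Lean on these libraries where they do the work, as an engineer would, in place of code of your own. Each camera call takes 0.05 s, during which the arm holds its last target. There are 200 camera calls.

TASK

Put the three steel tools lying on the bench back on the sloping rack: press each one sideways into the pair of spring clips that fits its shank until it snaps fully home in both clips, with the cutting end pointing up the slope and the shank centred between its clips. Leave the bottle, the stone, the brush and the mallet where they are.

Things in the scene. Friction and masses are not known exactly. Their poses are not given: they have to be found in the camera images.
- pitcher_mid (a point): Loose steel pitching chisel: flat cutting blade 36 x 10 mm (30 mm long), 0.3 to 0.6 kg; round shank 24 mm in diameter, 116 mm long; square head 24 mm wide, 20 mm long. Point: on the axis, mid-shank, near the centre of mass (12 mm over the bench as it lies). x axis: along the shank to the cutting end, which ends 88 mm away; the head ends 78 mm the other way. May be rolled about x.
- pitcher_tip (a point): Outermost point of the cutting (working) end of the 24 mm tool, on its axis, 88 mm from its mid point.
- seat_pitcher (a point): Seat of the 24 mm tool, in the widest pair of clips: its mid point lies here when home. x: up the slope, along the clipped tool; y: along the rails; z: out of the clips, square to the slope (press in along -z). Clip floor 12 mm under the axis; flared jaw tips 19 mm above it and 24 mm to either side.
- point_mid (a point): Loose steel point chisel: cutting end a cone 30 mm long, 0.2 to 0.4 kg; round shank 18 mm in diameter, 116 mm long; square head 18 mm wide, 20 mm long. Point: on the axis, mid-shank, near the centre of mass (9 mm over the bench as it lies). x axis: along the shank to the cutting end, which ends 88 mm away; the head ends 78 mm the other way. May be rolled about x.
- point_tip (a point): Outermost point of the cutting (working) end of the 18 mm tool, on its axis, 88 mm from its mid point.
- seat_point (a point): Seat of the 18 mm tool, in the middle pair of clips: its mid point lies here when home. x: up the slope, along the clipped tool; y: along the rails; z: out of the clips, square to the slope (press in along -z). Clip floor 9 mm under the axis; flared jaw tips 17 mm above it and 21 mm to either side.
- drift_mid (a point): Loose steel drift punch: working end a thin round nose 7.6 mm in diameter, 30 mm long, 0.1 to 0.2 kg; round shank 12 mm in diameter, 116 mm long; square head 12 mm wide, 20 mm long. Point: on the axis, mid-shank, near the centre of mass (6 mm over the bench as it lies). x axis: along the shank to the cutting end, which ends 88 mm away; the head ends 78 mm the other way. May be rolled about x.
- drift_tip (a point): Outermost point of the cutting (working) end of the 12 mm tool, on its axis, 88 mm from its mid point.
- seat_drift (a point): Seat of the 12 mm tool, in the narrowest pair of clips: its mid point lies here when home. x: up the slope, along the clipped tool; y: along the rails; z: out of the clips, square to the slope (press in along -z). Clip floor 6 mm under the axis; flared jaw tips 15 mm above it and 19 mm to either side.
- rack: Fixed tool rack, 200 x 235 mm base board 12 mm thick; origin: centre of its underside. Two steel rails across it (along y), 80 mm apart, carry three pairs of clips side by side, 75 mm apart, in varying order. The tools' plane slopes 15 degrees, low edge towards the robot (-x), seats 80 mm above the bench. x and y as the board's sides.
- rack_mid (a point): Centre of the rack's middle pair of clips, half-way between its two clips. In every pair the clips sit 40 mm up and down the slope from the seat, each 14 mm long, with nothing for 30 mm under the seated shank between them, so fingers fit there. Each has two sprung steel jaws that part as the shank is pushed in and snap shut over it: about 6 to 12 N for the pair.
- oil: Amber glass bottle, 60 mm in diameter, 200 mm high, standing; bystander. Origin: centre of its underside.
- stone: Offcut of pale limestone, 90 x 120 x 55 mm; bystander. Origin: centre of its underside.
- brush: Wooden-handled brush, 190 mm long, lying flat, under 40 mm high; bystander. x runs along it.
- mallet: Round wooden carver's mallet standing on its head, 84 mm in diameter, 195 mm high; bystander. Origin: centre of its underside.
Not all that is in view belongs to the job. Leave any white or yellow look-alike of the part that bears point_mid alone.

How it is judged (in metres and radians):
At the end, for the whole second after the job is handed in: Each of the three tools is at rest in the pair of clips of its own size: its mid point within 3 mm of the seat point across and in depth and within 9 mm along the shank, its axis within 0.06 rad of the clips' line, its cutting end up the slope (x of pitcher_mid in the frame of seat_pitcher between -0.009 and 0.009 m and y of pitcher_mid in the frame of seat_pitcher between -0.003 and 0.003 m and z of pitcher_mid in the frame of seat_pitcher between -0.003 and 0.003 m and angle between the x axis of pitcher_mid and the x axis of seat_pitcher, either way round below 0.06 rad and x of pitcher_tip in the frame of seat_pitcher above 0.06 m and linear speed of each of pitcher, point, drift below 0.02 m/s and x of point_mid in the frame of seat_point between -0.009 and 0.009 m and y of point_mid in the frame of seat_point between -0.003 and 0.003 m and z of point_mid in the frame of seat_point between -0.003 and 0.003 m and angle between the x axis of point_mid and the x axis of seat_point, either way round below 0.06 rad and x of point_tip in the frame of seat_point above 0.06 m and x of drift_mid in the frame of seat_drift between -0.009 and 0.009 m and y of drift_mid in the frame of seat_drift between -0.003 and 0.003 m and z of drift_mid in the frame of seat_drift between -0.003 and 0.003 m and angle between the x axis of drift_mid and the x axis of seat_drift, either way round below 0.06 rad and x of drift_tip in the frame of seat_drift above 0.06 m); the robot touches nothing.
It fails at once if the stone is moved more than 30 mm (distance of stone from where it was at the start of the episode above 0.03 m).
It fails at once if the bottle is moved more than 30 mm (distance of oil from where it was at the start of the episode above 0.03 m).
It fails at once if the brush is moved more than 30 mm (distance of brush from where it was at the start of the episode above 0.03 m).
It fails at once if the mallet is moved more than 30 mm (distance of mallet from where it was at the start of the episode above 0.03 m).
It also fails if it takes over 72 s, if anything falls off the work surface, if the arm or the gripper's body presses on something with over 40 N, if the wrist force passes 120 N, or if a joint passes its speed limit or range.

## Working session

There is one attempt and no reset: what is moved stays moved. The work goes in short steps, Python scripts to look and compute and a shell command to move; the robot and the scene stay as the last step left them, time stands still between calls to the robot, and variables do not carry over. Pictures are saved under pics/ and viewed, at most 10 in all, crops included, and the job is handed in when it is done.

```bash
ls; mkdir -p pics
python3 - <<'E'
from cell import sensors,get_image,camera_params
import cv2,numpy as np
for n in("side","top"):
    cv2.imwrite(f"pics/{n}0.png",cv2.resize(get_image(n),(800,600),interpolation=cv2.INTER_CUBIC))
    p=camera_params(n);R=cv2.Rodrigues(np.array(p["rvec"],float))[0]
    print(n,np.array(p["mtx"]).round(1).tolist(),"C",(-R.T@np.array(p["tvec"]).ravel()).round(),R.round(2).tolist())
s=sensors.read_state();print(s)
E
```

```text
pics
side [[465.9, 0.0, 255.5], [0.0, 465.9, 201.9], [0.0, 0.0, 1.0]] C [234. 887. 751.] [[-0.97, -0.23, -0.01], [-0.12, 0.54, -0.83], [0.2, -0.81, -0.56]]
top [[414.2, 0.0, 261.4], [0.0, 414.2, 192.7], [0.0, 0.0, 1.0]] C [ 434.  -90. 1121.] [[-0.01, -1.0, 0.0], [-1.0, 0.01, -0.04], [0.04, -0.0, -1.0]]
{'clock': 0.1, 'qpos': array([ 1.0501757 ,  0.62926628,  0.03845446,  1.51824703, -0.02704468,
        0.99634566, -0.01999386]), 'qd': array([-0.00162889, -0.00134561,  0.00233696, -0.00242884,  0.0018359 ,
       -0.00080282, -0.00113363]), 'tau': array([ 3.73228948e-03, -5.64526749e+01,  1.23078257e+00, -1.93971455e+01,
        1.13634719e-02,  5.45692761e-03,  6.10291337e-07]), 'eef_pos': array([ 285.30810231, -583.34712007,  199.7797977 ]), 'tool_rot': array([-3.13984397e+00, -1.34737276e-05,  4.54795064e-01]), 'force': array([0.39200119, 0.34532305, 0.24881876]), 'torque': array([ 0.02050274,  0.02384365, -0.02977759]), 'gripper_force': 0.0, 'width': 85.34630462239897}
```

View pics/top0.png

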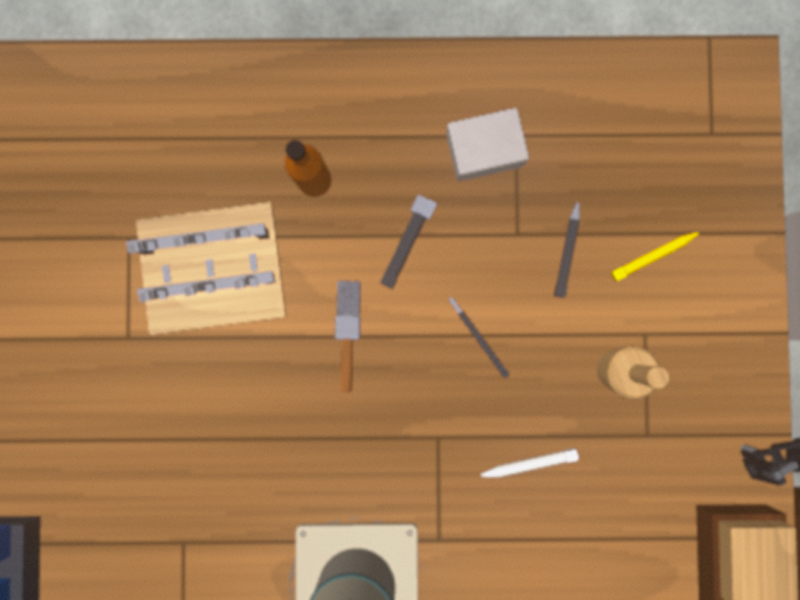

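View pics/side0.png

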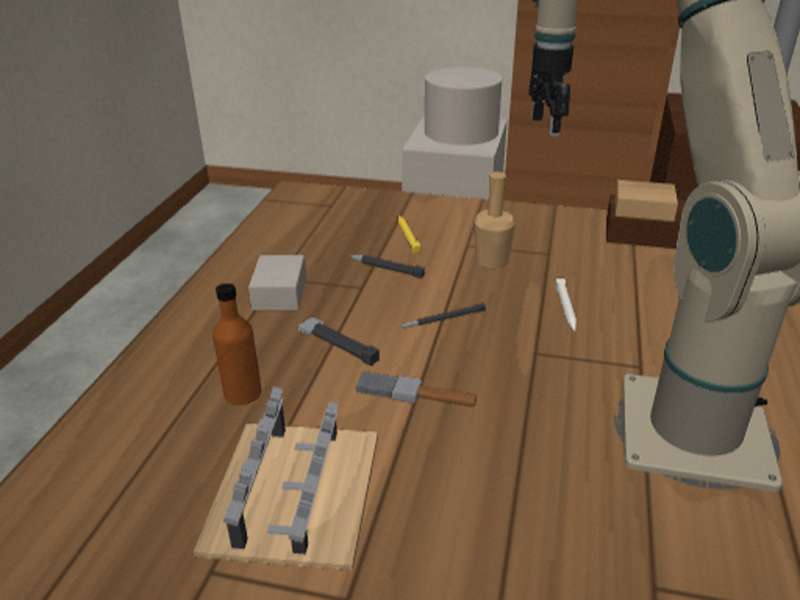

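```bash
cat > h.py <<'E'
import cv2,numpy as np
from cell import sensors,get_image,camera_params
def ray(n,uv):
    p=camera_params(n);K=np.array(p["mtx"]);R=cv2.Rodrigues(np.array(p["rvec"],float))[0]
    C=-R.T@np.array(p["tvec"],float).ravel()
    return C,R.T@np.linalg.inv(K)@np.array([*uv,1.])
def at(n,uv,z):
    C,d=ray(n,uv);return C+d*(z-C[2])/d[2]
def proj(n,P):
    p=camera_params(n)
    return cv2.projectPoints(np.atleast_2d(np.array(P,float)),np.array(p["rvec"],float),np.array(p["tvec"],float),np.array(p["mtx"],float),None)[0].reshape(-1,2)
E
python3 - <<'E'
from h import *
im=get_image("top");cv2.imwrite("pics/raw.png",im)
sd=get_image("side");cv2.imwrite("pics/raws.png",sd)
a=cv2.resize(im[125:220,75:190],(0,0),fx=5,fy=5,interpolation=cv2.INTER_CUBIC)
cv2.imwrite("pics/rt.png",a)
b=cv2.resize(sd[240:370,120:250],(0,0),fx=4.5,fy=4.5,interpolation=cv2.INTER_CUBIC)
cv2.imwrite("pics/rs.png",b)
hsv=cv2.cvtColor(im,cv2.COLOR_BGR2HSV)
m=((hsv[...,1]<75)&(hsv[...,2]<215)).astype(np.uint8)
m[:25]=0;m[260:]=0;m[:,:230]=0;m[:,470:]=0
n,l,st,c=cv2.connectedComponentsWithStats(m)
for i in range(1,n):
    if st[i,4]>60:
        pts=np.argwhere(l==i)[:,::-1].astype(np.float32)
        r=cv2.minAreaRect(pts);mu=pts.mean(0);v=np.linalg.svd(pts-mu,full_matrices=False)[2][0]
        t=(pts-mu)@v;e=[mu+v*t.min(),mu+v*t.max()]
        print(st[i],np.round(r[1],1),[ (e_.round(1),at("top",e_,10).round()[:2]) for e_ in e],mu.round(1))
E
```

```text
[ 286   69   52   46 1795] [37.9 48.3] [(array([335. ,  85.4], dtype=float32), array([ 771., -294.])), (array([288.,  98.], dtype=float32), array([ 738., -166.]))] [311.5  91.7]
[244 125  36  59 532] [13.9 61.7] [(array([273.5, 126.3], dtype=float32), array([ 661., -126.])), (array([246.8, 181.9], dtype=float32), array([511., -53.]))] [261.9 150.5]
[356 130  15  60 317] [ 5.9 60. ] [(array([369.2, 129.8], dtype=float32), array([ 649., -384.])), (array([357.8, 188.8], dtype=float32), array([ 490., -351.]))] [363.4 159.8]
[288 191  37  50 182] [60.8  3.2] [(array([288., 191.], dtype=float32), array([ 485., -163.])), (array([323.8, 240.2], dtype=float32), array([ 353., -257.]))] [306.2 216. ]
```

View pics/rt.png

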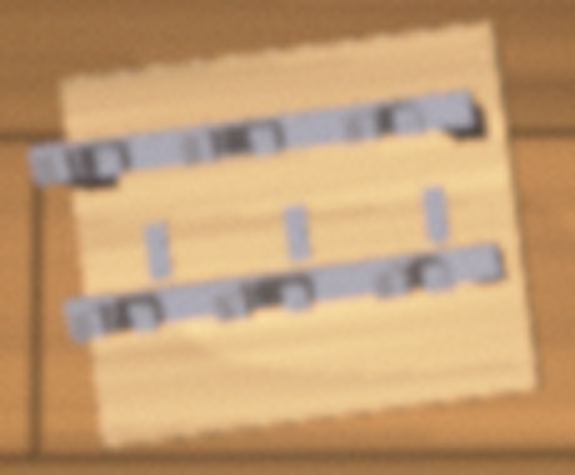

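View pics/rs.png

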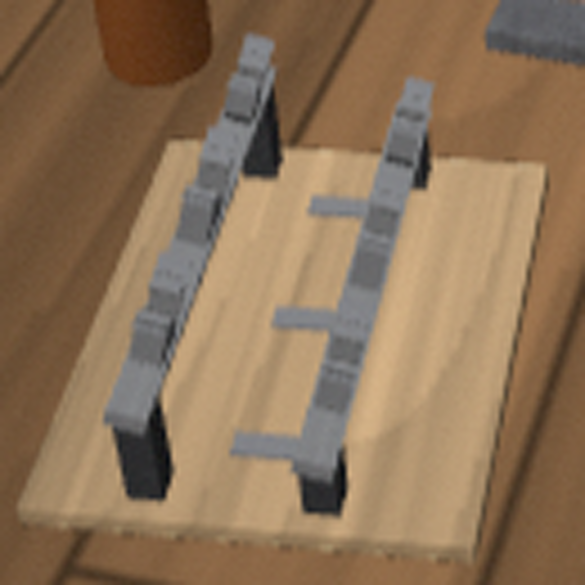

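Run:
```python
from h import *
im=cv2.imread("pics/raw.png");g=cv2.cvtColor(im,cv2.COLOR_BGR2GRAY).astype(np.float32)
c=np.array([(62,82),(490,22),(537,388),(108,445)])/5+[75,125]
W=np.array([at("top",p,12)[:2] for p in c]);print(W.round(1))
print("sides",np.linalg.norm(W-np.roll(W,-1,0),axis=1).round(1))
o=W.mean(0)
ax=(W[0]+W[1]-W[2]-W[3]);yaw=np.arctan2(ax[1],ax[0]);ay=W[0]+W[3]-W[1]-W[2];yaw2=np.arctan2(-ay[0],ay[1])
print("o",o,yaw,yaw2)
# stub triangulation
def tri(a,b):
    C1,d1=ray("top",a);C2,d2=ray("side",b)
    s=np.linalg.lstsq(np.c_[d1,-d2],C2-C1,rcond=None)[0]
    p,q=C1+s[0]*d1,C2+s[1]*d2;return ((p+q)/2).round(1),np.linalg.norm(p-q).round(1)
f=lambda x,y:(x/5+75,y/5+125)
h=lambda x,y:(x/4.5+120,y/4.5+240)
print("stub ends",tri(f(296,210),h(277,318)),tri(f(156,226),h(234,444)),tri(f(434,190),h(313,207)))
print("rail ends up",tri(f(40,165),h(132,400)),tri(f(470,105),h(258,45)),"low",tri(f(80,322),h(320,455)),tri(f(488,262),h(418,90)))
# profiles along rails at seat plane for yaw
y=(yaw+yaw2)/2
X=np.array([np.cos(y),np.sin(y)]);Y=np.array([-X[1],X[0]])
for s in(1,-1):
    t=np.arange(-110,111,2.)
    acc=0
    for dx in(-3,0,3):
        P=np.array([[*(o+X*(s*40*np.cos(.262)+dx)+Y*v),88+s*10.4] for v in t])
        uv=proj("top",P).astype(np.float32)
        acc=acc+cv2.remap(g,uv[:,:1],uv[:,1:],cv2.INTER_LINEAR).ravel()/3
    print(s,[(int(a),int(b)) for a,b in zip(t,acc)])
```

```text
[[623.1 375.4]
 [653.9 145.1]
 [456.4 119.7]
 [427.7 348.9]]
sides [232.3 199.1 230.9 197.2]
o [540.25392434 247.26622659] 0.13120711761767093 0.12864246782923136
stub ends (array([553.3, 249.8,  10.1]), np.float64(0.3)) (array([545. , 324.6,  10.8]), np.float64(0.0)) (array([563.1, 175.5,   9.7]), np.float64(0.7))
rail ends up (array([569.5, 360.1,  73.1]), np.float64(1.7)) (array([598.1, 140.7,  80.1]), np.float64(0.2)) low (array([492. , 349.9,  47.7]), np.float64(0.6)) (array([518.8, 135.1,  61.3]), np.float64(2.9))
1 [(-110, 171), (-108, 171), (-106, 172), (-104, 172), (-102, 172), (-100, 172), (-98, 172), (-96, 172), (-94, 169), (-92, 162), (-90, 160), (-88, 162), (-86, 165), (-84, 165), (-82, 166), (-80, 159), (-78, 141), (-76, 119), (-74, 104), (-72, 106), (-70, 121), (-68, 139), (-66, 155), (-64, 162), (-62, 158), (-60, 152), (-58, 149), (-56, 150), (-54, 156), (-52, 164), (-50, 170), (-48, 173), (-46, 173), (-44, 171), (-42, 172), (-40, 172), (-38, 172), (-36, 172), (-34, 173), (-32, 173), (-30, 172), (-28, 172), (-26, 169), (-24, 160), (-22, 141), (-20, 133), (-18, 141), (
[... 1287 characters left out ...]
6), (-14, 163), (-12, 166), (-10, 168), (-8, 163), (-6, 147), (-4, 130), (-2, 119), (0, 115), (2, 114), (4, 118), (6, 121), (8, 124), (10, 124), (12, 129), (14, 145), (16, 158), (18, 161), (20, 158), (22, 152), (24, 150), (26, 154), (28, 160), (30, 170), (32, 175), (34, 178), (36, 178), (38, 179), (40, 179), (42, 179), (44, 177), (46, 177), (48, 177), (50, 177), (52, 171), (54, 157), (56, 139), (58, 131), (60, 144), (62, 156), (64, 164), (66, 165), (68, 162), (70, 148), (72, 127), (74, 109), (76, 103), (78, 110), (80, 118), (82, 122), (84, 126), (86, 139), (88, 156), (90, 160), (92, 156), (94, 150), (96, 147), (98, 148), (100, 151), (102, 153), (104, 150), (106, 145), (108, 143), (110, 143)]
```

```bash
cat > go.py <<'E'
import sys
from h import *
x,y,z,w=map(float,sys.argv[1:5])
s=sensors.read_state();p=s["eef_pos"];a=s["tool_rot"]
from scipy.spatial.transform import Rotation as Ro
R=Ro.from_euler("xyz",a).as_matrix()
d=R.T@(np.array([x,y,z])-p)/10
t=-np.degrees((w-a[2]+np.pi/2)%np.pi-np.pi/2) if len(sys.argv)<6 else -np.degrees((w-a[2]+np.pi)%(2*np.pi)-np.pi)
print("shift cm",d.round(2),"turn",t.round(1),"| at",p.round(1),a.round(3),"F",s["force"].round(1),"w",s["width"].round(1),"gf",round(s["gripper_force"],1),"t",s["clock"])
E
python3 - <<'E'
from h import *
o=np.array([540.3,247.3]);y=.13
for uv,z in (((265,292),60),((232,138),80)):
    P=at("top",(uv[0]/5+75,uv[1]/5+125),z)[:2]-o
    print(P[0]*np.cos(y)+P[1]*np.sin(y),-P[0]*np.sin(y)+P[1]*np.cos(y))
for n,uv,z in (("oil top",(189,96),200),("mallet",(404,238),90)): print(n,at("top",uv,z).round())
E
python3 -m inch '[[[0,0,-4,0],[0,0,-8,0],[0,0,-8,0]]]' 8.5; python3 go.py 566 -367 280 -.205
```

```text
-33.902856476608974 7.263257544452138
43.50123324225061 7.913767380884683
oil top [692.  69. 200.]
mallet [ 363. -444.   90.]
clock: 0.45
eef_pos: [287.5, -588.1, 288.6]
tool_rot: [3.128, -0.0, 0.455]
force: [0.9, -1.3, 0.7]
width: 84.9
gripper_force: 0.0Traceback (most recent call last):
  File "go.py", line 9, in <module>
    print("shift cm",d.round(2),"turn",t.round(1),"| at",p.round(1),a.round(3),"F",s["force"].round(1),"w",s["width"].round(1),"gf",round(s["gripper_force"],1),"t",s["clock"])
                                                                                                           ^^^^^^^^^^^^^^^^
AttributeError: 'float' object has no attribute 'round'
```

```bash
sed -i 's/s\["width"\].round(1)/round(s["width"],1)/' go.py
python3 - <<'E'
from h import *
im=cv2.imread("pics/raw.png");hsv=cv2.cvtColor(im,cv2.COLOR_BGR2HSV)[...,1].astype(np.float32)
o=np.array([540.3,247.3]);y=.13
X=np.array([np.cos(y),np.sin(y)]);Y=np.array([-X[1],X[0]])
for s in(-1,1):
  for v in(-40,40):
    t=np.arange(-25,26,1.5)+s*38.6
    uv=proj("top",[[*(o+X*a+Y*v),80-12+s*10.4] for a in t]).astype(np.float32)
    q=cv2.remap(hsv,uv[:,:1],uv[:,1:],cv2.INTER_LINEAR).ravel()
    e=t[q<(q.max()+q.min())/2];print(s,v,e.min(),e.max(),e.mean())
E
python3 go.py 566 -367 280 -.205
```

```text
-1 -40 -41.1 -24.6 -32.85000000000001
-1 40 -39.6 -23.1 -31.35000000000001
1 -40 36.1 52.6 44.35
1 40 36.1 54.1 45.10000000000001
shift cm [34.73 -7.64  0.77] turn 37.8 | at [ 287.5 -588.1  288.6] [ 3.128 -0.     0.455] F [ 0.9 -1.3  0.7] w 84.9 gf 0.0 t 0.45
```

```bash
python3 -m inch '[[[4,-1,0,5],[8,-2,0,11],[12,-3,0,17],[16,-4,0,23],[20,-5,0,29],[24,-6,0,34],[28,-7,0,38],[31,-7,0,38]]]' 8.5 >/dev/null; python3 -m inch '[[[0,0,0,0],[0,0,0,0]]]' >/dev/null; python3 go.py 566 -367 60 -.205
```

```text
shift cm [ 2.7  -2.13 21.98] turn 0.1 | at [ 535.3 -382.6  279.8] [-3.141  0.    -0.203] F [-1.  -1.   0.5] w 85.0 gf 0.0 t 1.2833
```

```bash
python3 -m inch '[[[2.7,-2.1,2,0],[2.7,-2.1,6,0],[2.7,-2.1,10,0],[2.7,-2.1,14,0],[2.7,-2.1,18,0],[2.7,-2.1,21,0],[2.7,-2.1,21,0],[2.7,-2.1,21,0]]]' >/dev/null;  python3 go.py 566 -367 3 -.205
python3 - <<'E'
from h import *
a=get_image("side");b=get_image("top")
P=sensors.read_state()["eef_pos"]
for n,i in(("side",a),("top",b)):
    u,v=proj(n,P)[0];cv2.circle(i,(int(u),int(v)),2,(0,0,255),-1)
    for p in([566,-367,9],[649,-384,9]):
        u,v=proj(n,p)[0];cv2.circle(i,(int(u),int(v)),1,(0,255,0),-1)
c=[cv2.resize(a[120:220,190:310],(400,333),interpolation=3),cv2.resize(b[90:190,310:430],(400,333),interpolation=3)]
cv2.imwrite("pics/p1.png",np.hstack(c))
E
```

```text
shift cm [ 0.36 -0.47  6.65] turn -0.3 | at [ 561.7 -370.9   69.5] [-3.141  0.004 -0.211] F [0.5 0.2 1.3] w 84.8 gf 0.0 t 1.95
```

View pics/p1.png

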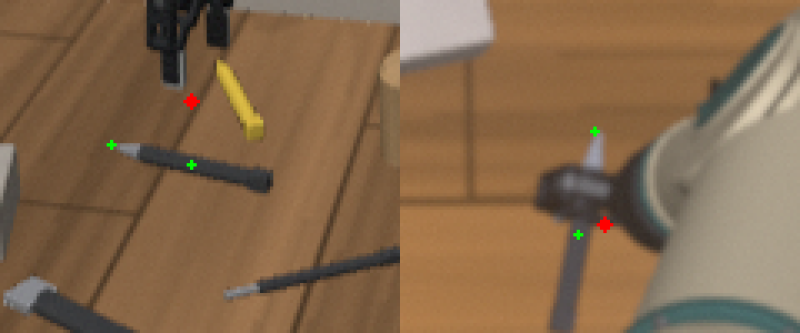

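```bash
python3 go.py 566 -367 3 -.205; python3 -m inch '[[[0.4,-0.4,2,0],[0.4,-0.4,4,0],[0.4,-0.4,6,0],[0.4,-0.4,6.5,0],[0.4,-0.4,6.6,0],[0.4,-0.4,6.6,0]]]' >/dev/null;  python3 go.py 566 -367 3 -.205
```

```text
shift cm [-0.02 -0.54  7.01] turn -0.3 | at [ 564.8 -372.1   73.1] [ 3.14  -0.004 -0.21 ] F [-0.3 -0.1  0.3] w 85.2 gf 0.0 t 2.05
shift cm [-0.4  -0.01  0.36] turn -0.2 | at [ 569.9 -368.     6.6] [ 3.14e+00 -3.00e-03 -2.09e-01] F [ 0.7 -0.1 -0.1] w 85.0 gf 0.0 t 2.55
```

```bash
python3 -m inch '[[[-0.3,0,0.4,0],[-0.3,0,0.4,0],[-0.3,0,0.4,0]]]'; python3 -m inch '[[[0,0,0,0],[0,0,0,0],[0,0,0,0],[0,0,0,0],[0,0,0,0],[0,0,0,0],[0,0,0,0],[0,0,0,0]]]' 0.5;  python3 go.py 566 -367 3 -.205
```

```text
clock: 2.8
eef_pos: [566.0, -366.6, 1.6]
tool_rot: [3.141, -0.001, -0.209]
force: [0.1, 0.5, -0.0]
width: 85.1
gripper_force: 0.0
clock: 3.47
eef_pos: [565.9, -366.2, 0.6]
tool_rot: [3.142, 0.0, -0.208]
force: [-0.2, 0.4, 0.1]
width: 4.9
gripper_force: 0.0
shift cm [ 0.03  0.07 -0.24] turn -0.2 | at [ 565.9 -366.2    0.6] [ 3.142  0.    -0.208] F [-0.2  0.4  0.1] w 4.9 gf 0.0 t 3.4667
```

Run:
```python
from h import *
a=get_image("side");b=get_image("top")
P=sensors.read_state()["eef_pos"]
for n,i in(("side",a),("top",b)):
    u,v=proj(n,P)[0];cv2.circle(i,(int(u),int(v)),1,(0,0,255),-1)
c=[cv2.resize(a[130:200,210:290],(400,350),interpolation=3),cv2.resize(b[90:190,310:430],(400,350),interpolation=3)]
cv2.imwrite("pics/p2.png",np.hstack(c))
```

```text
(no output)
```

View pics/p2.png

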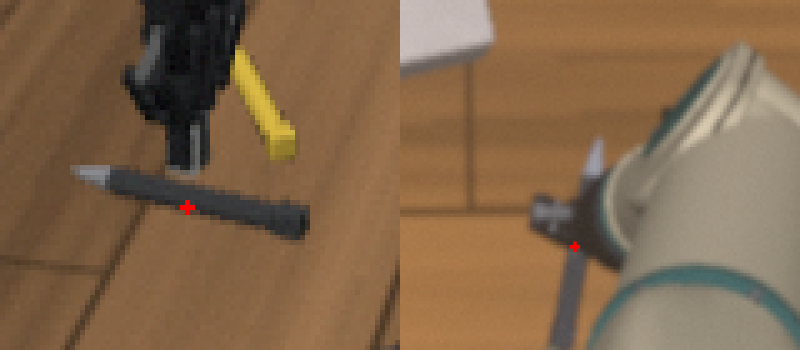

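```bash
for i in 1; do python3 -m inch '[[[0,0,0.2,0],[0,0,0.4,0],[0,0,0.4,0]]]'|grep -E "eef|force:"; done; python3 -m inch '[[[0,0,0.2,0],[0,0,0.4,0],[0,0,0.4,0]]]'|grep -E "eef|force:"; python3 -c "
from cell import sensors as s;print(s.read_state())"
```

```text
eef_pos: [565.5, -365.9, -3.9]
force: [-0.4, -0.3, -0.3]
gripper_force: 0.0
eef_pos: [565.6, -366.0, -7.9]
force: [-0.5, -0.7, -0.3]
gripper_force: 0.0
{'clock': 4.0667, 'qpos': array([ 0.46100842,  0.91947002,  0.12678401,  1.58227316, -0.1667827 ,
        0.65125952, -1.1079687 ]), 'qd': array([ 0.00054684, -0.00565333,  0.000898  , -0.00042333, -0.00018846,
        0.00636149,  0.00044409]), 'tau': array([ 4.19385068e-02, -6.39717221e+01,  3.31248522e+00, -1.39959338e+01,
        5.95320875e-03, -6.50745886e-02,  2.81749861e-03]), 'eef_pos': array([ 565.56951148, -365.97776123,   -7.92024609]), 'tool_rot': array([-3.14126497e+00,  7.25494088e-04, -2.08481749e-01]), 'force': array([-0.48818652, -0.68061917, -0.3350382 ]), 'torque': array([ 0.02578674, -0.01388338,  0.02118615]), 'gripper_force': 0.0, 'width': 5.029457411805179}
```

Run:
```python
from h import *
P=np.array([285.3,-583.3,213]);y=np.array([.439,-.898,0])
out=[]
for n,f in(("side","pics/raws.png"),("top","pics/raw.png")):
    i=cv2.imread(f);q=proj(n,[P-y*42.5,P+y*42.5,P,P-[0,0,13]])
    print(n,q.round(1).tolist())
    c=q[2].astype(int);x0=min(max(c[0]-40,0),432);y0=max(c[1]-40,0)
    k=cv2.resize(i[y0:y0+80,x0:x0+80],(400,400),interpolation=3)
    for p,col in zip(q,((0,255,0),(255,255,0),(0,0,255),(255,0,255))): cv2.circle(k,tuple(int(v) for v in (p-[x0,y0])*5),3,col,-1)
    print(x0,y0)
    out.append(k)
cv2.imwrite("pics/p3.png",np.hstack(out))
```

```text
side [[352.5, 95.3], [342.4, 86.1], [347.3, 90.6], [346.9, 94.5]]
307 50
top [[470.8, 285.8], [505.3, 268.2], [488.1, 277.0], [484.8, 276.0]]
432 236
```

View pics/p3.png

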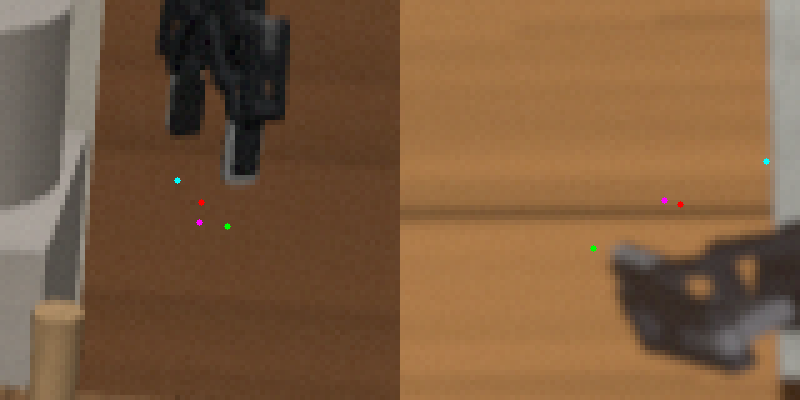

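```bash
cat >> h.py <<'E'
def tri(a,b):
    C1,d1=ray("top",a);C2,d2=ray("side",b)
    s=np.linalg.lstsq(np.c_[d1,-d2],C2-C1,rcond=None)[0]
    p,q=C1+s[0]*d1,C2+s[1]*d2;return ((p+q)/2).round(1),np.linalg.norm(p-q).round(1)
E
python3 - <<'E'
from h import *
y=np.array([.439,-.898,0])
print("exp",np.array([285.3,-583.3,213])-y*48, tri((478.4,287),(355,85.6)))
E
python3 -m inch '[[[0,0,-2,0],[0,0,-4,0],[0,0,-4,0]]]' 8.5|grep -E "eef|force:"
```

```text
exp [ 264.228 -540.196  213.   ] (array([ 265.9, -546.8,  243.1]), np.float64(7.3))
eef_pos: [568.2, -368.0, 36.3]
force: [0.0, -0.5, 0.8]
gripper_force: 0.0
```

```bash
python3 -m inch '[[[0,-3,0,0],[0,-6,0,0],[0,-6,2,0],[0,-6,4,0],[0,-6,4.5,0],[0,-6,4.5,0],[0,-6,4.5,0],[0,-6,4.5,0]]]' 0|grep -E "eef|force:";python3 -m inch '[[[0,0,0.4,0],[0,0,0.8,0],[0,0,0.8,0]]]'|grep -E "eef|force:"
python3 -m inch '[[[0,0,0.2,0],[0,0,0.2,0]]]'|grep -E "eef|force:"
```

```text
eef_pos: [578.8, -308.6, -11.5]
force: [-0.2, -0.9, 0.6]
gripper_force: 0.0
eef_pos: [578.0, -307.5, -20.7]
force: [-0.3, -1.2, -0.2]
gripper_force: 0.0
eef_pos: [578.1, -307.4, -22.6]
force: [0.4, -0.2, 0.0]
gripper_force: 0.0
```

```bash
python3 -m inch '[[[0,0,0.2,0],[0,0,0.2,0]]]'|grep -E "eef|force: \["
python3 -m inch '[[[0,0,0.2,0],[0,0,0.2,0]]]'|grep -E "eef|force: \["
python3 -m inch '[[[0,0,0.2,0],[0,0,0.2,0]]]'|grep -E "eef|force: \["
```

```text
eef_pos: [578.2, -307.4, -24.7]
force: [0.0, -0.2, 0.0]
eef_pos: [578.1, -307.4, -26.7]
force: [0.0, -0.3, 0.9]
eef_pos: [578.1, -307.4, -28.7]
force: [-0.4, -1.1, -0.7]
```

Run:
```python
from h import *
a=get_image("side");P=sensors.read_state()["eef_pos"];P[2]=0
u=proj("side",P)[0];print(u,P)
x0,y0=int(u[0])-30,int(u[1])-30
k=cv2.resize(a[y0:y0+60,x0:x0+60],(600,600),interpolation=3)
cv2.circle(k,tuple(int(v) for v in (u-[x0,y0])*10),3,(0,0,255),-1);print(x0,y0)
cv2.imwrite("pics/p4.png",k)
```

```text
[238.80838045 180.60982269] [ 578.14563871 -307.39299746    0.        ]
208 150
```

View pics/p4.png

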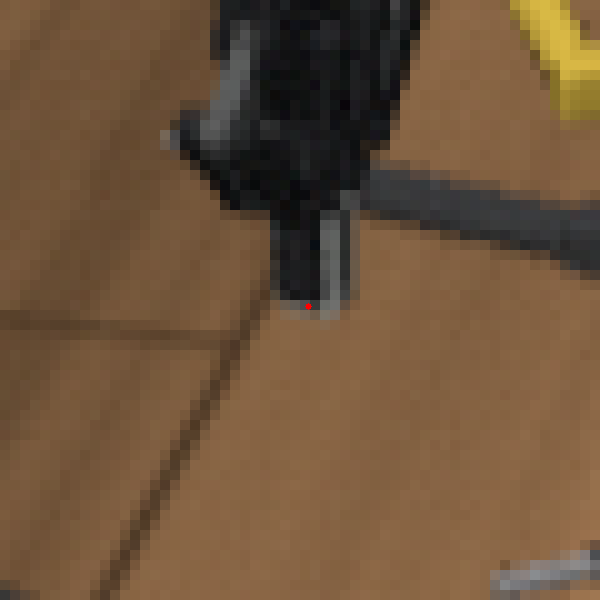

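```bash
python3 -m inch '[[[0,0,0.1,0],[0,0,0.1,0]]]'|grep -E "eef|force: \["
python3 -m inch '[[[0,0,0.1,0],[0,0,0.1,0]]]'|grep -E "eef|force: \["
python3 -m inch '[[[0,0,0.1,0],[0,0,0.1,0]]]'|grep -E "eef|force: \["
```

```text
eef_pos: [578.3, -307.5, -29.5]
force: [-0.8, 0.7, 0.1]
eef_pos: [578.3, -307.5, -30.5]
force: [-0.3, -0.2, 0.7]
eef_pos: [578.4, -307.5, -30.5]
force: [-1.9, 1.1, 5.5]
```

```bash
sed -i 's/p=s\["eef_pos"\]/p=s["eef_pos"]+[0,0,30.5]/' go.py
python3 -m inch '[[[0,0,-3,0],[0,0,-6,0],[0,3,-6,0],[0,6,-6,0],[0,6,-6,0],[0,6,-6,0],[0,6,-6,0]]]' 8.5|grep -E "eef|force: \["; python3 go.py 566 -367 2 -.205
```

```text
eef_pos: [565.7, -365.6, 28.3]
force: [0.3, 0.6, -1.1]
shift cm [0.06 0.13 5.68] turn -0.2 | at [ 565.7 -365.6   58.8] [-3.141  0.    -0.209] F [ 0.3  0.6 -1.1] w 83.5 gf 0.0 t 7.0333
```

```bash
python3 -m inch '[[[0,0.1,2,0],[0,0.1,4,0],[0,0.1,5.5,0],[0,0.1,5.6,0],[0,0.1,5.6,0],[0,0.1,5.6,0]]]' |grep -E "eef|force: \["; python3 -m inch '[[[0,0,0,0],[0,0,0,0],[0,0,0,0],[0,0,0,0],[0,0,0,0],[0,0,0,0],[0,0,0,0],[0,0,0,0]]]' 0.5; python3 go.py 566 -367 2 -.205
```

```text
eef_pos: [566.3, -366.9, -27.0]
force: [0.1, -0.9, 0.2]
clock: 8.2
eef_pos: [565.9, -367.4, -26.8]
tool_rot: [3.141, -0.001, -0.209]
force: [-1.4, -0.3, 4.9]
width: 15.6
gripper_force: 58.8
shift cm [ 0.   -0.04  0.17] turn -0.2 | at [ 565.9 -367.4    3.7] [ 3.141e+00 -1.000e-03 -2.090e-01] F [-1.4 -0.3  4.9] w 15.6 gf 58.8 t 8.2
```

```bash
python3 -m inch '[[[0,0,-2,0],[0,0,-6,0],[0,0,-10,0],[0,0,-14,0],[0,0,-18,0],[0,0,-18,0],[0,0,-18,0]]]'; python3 go.py 533 322 200 .13 x
python3 - <<'E'
from h import *
a=get_image("side");cv2.imwrite("pics/p5.png",cv2.resize(a[60:200,180:360],(720,560),interpolation=3))
E
```

```text
clock: 8.78
eef_pos: [567.0, -368.0, 155.0]
tool_rot: [3.14, -0.005, -0.208]
force: [-0.1, 0.5, -3.5]
width: 15.3
gripper_force: 59.1
shift cm [-17.6  -66.8   -1.64] turn -19.4 | at [ 567.  -368.   185.5] [ 3.14  -0.005 -0.208] F [-0.1  0.5 -3.5] w 15.3 gf 59.1 t 8.7833
```

View pics/p5.png

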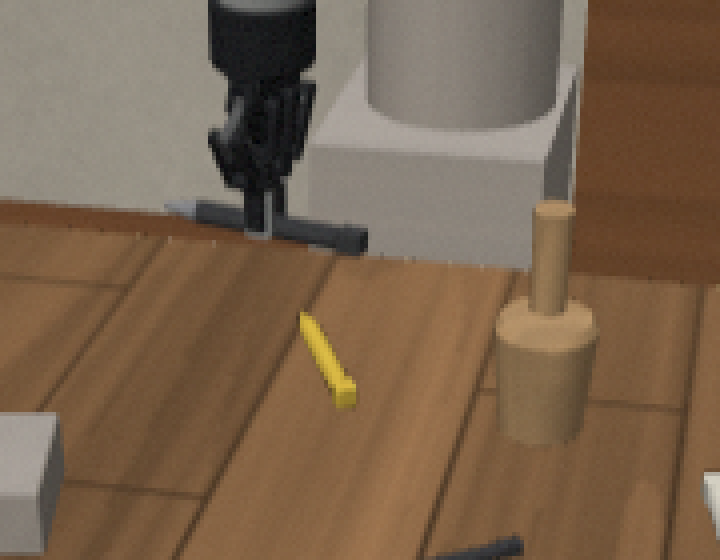

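```bash
python3 -m inch '[[[-0.5,-2,-3,0],[-1.4,-5.5,-4.5,-3],[-2.4,-9.2,-6,-6],[-3.4,-13,-7,-9],[-4.4,-16.8,-8,-12],[-5.4,-20.6,-8,-15],[-6.4,-24.4,-8,-18],[-7.4,-28,-8,-19]]]'|grep eef; python3 go.py 533 322 200 .13 x
```

```text
eef_pos: [549.1, -75.2, 230.2]
shift cm [  3.43 -39.6    6.12] turn -0.2 | at [549.1 -75.2 260.7] [-3.14   0.005  0.126] F [ 0.3  0.3 -2.8] w 15.3 gf 59.4 t 9.5
```

```bash
python3 -m inch '[[[0.4,-4,0,0],[0.8,-8,0,0],[1.2,-12,0,0],[1.6,-16,0,0],[2,-20,0,0],[2.4,-24,0,0],[2.8,-28,0,0],[3.1,-32,0,0]]]'|grep eef; python3 -m inch '[[[0.1,-3,0,0],[0.1,-5,0,0],[0.1,-6,0,0],[0.1,-6,0,0],[0.1,-6,0,0]]]'|grep eef; python3 go.py 533 322 130 .13 x
```

```text
eef_pos: [540.7, 244.8, 229.7]
eef_pos: [535.7, 301.3, 230.9]
shift cm [ 0.02 -2.12 13.13] turn -0.4 | at [535.7 301.3 261.4] [3.139e+00 3.000e-03 1.230e-01] F [-0.  -0.5 -2.9] w 15.7 gf 59.4 t 10.5833
```

```bash
python3 -m inch '[[[0,-1.5,3,0],[0,-2.1,7,0],[0,-2.1,11,0],[0,-2.1,13.5,0],[0,-2.1,14,0],[0,-2.1,14,0],[0,-2.1,14,0],[0,-2.1,14,0]]]'|grep eef; python3 go.py 533 322 75 .13 x
python3 - <<'E'
from h import *
a=get_image("side");b=get_image("top");cv2.imwrite("pics/sA.png",a);cv2.imwrite("pics/tA.png",b)
E
```

```text
eef_pos: [535.9, 323.9, 95.0]
shift cm [-0.33  0.16  5.05] turn -0.5 | at [535.9 323.9 125.5] [-3.14  -0.004  0.122] F [ 1.  -0.1 -3.1] w 15.6 gf 59.4 t 11.25
```

```bash
python3 -m inch '[[[-0.2,0.2,1,-0.5],[-0.2,0.2,1,-0.5],[-0.2,0.2,1,-0.5],[-0.2,0.2,1,-0.5]]]'|grep -E "eef|force: \["; python3 go.py 533 322 75 .13 x
python3 -m inch '[[[0,0,0.4,0],[0,0,0.8,0],[0,0,1.2,0],[0,0,1.2,0]]]'|grep -E "eef|force: \["; python3 go.py 533 322 75 .13 x
```

```text
eef_pos: [531.8, 321.7, 82.6]
force: [0.3, 0.1, -3.3]
shift cm [ 0.12 -0.01  3.81] turn 0.1 | at [531.8 321.7 113.1] [3.142 0.    0.132] F [ 0.3  0.1 -3.3] w 15.6 gf 59.4 t 11.6833
eef_pos: [531.8, 322.6, 69.9]
force: [-0.3, 2.0, -2.4]
shift cm [0.11 0.08 2.54] turn 0.1 | at [531.8 322.6 100.4] [-3.141  0.     0.133] F [-0.3  2.  -2.4] w 15.5 gf 59.4 t 12.0167
```

```bash
python3 -m inch '[[[0,-0.1,0.3,0],[0,-0.1,0.6,0],[0,-0.1,0.6,0]]]'|grep -E "eef|orce|que"; python3 -m inch '[[[0,0,0.3,0],[0,0,0.6,0],[0,0,0.6,0]]]'|grep -E "eef|force: \["; python3 go.py 533 322 75 .13 x;python3 -c "
from cell import sensors as s;print(s.read_state()['torque'])"
```

```text
eef_pos: [532.2, 323.0, 64.3]
force: [0.5, 1.3, -2.1]
gripper_force: 59.5
eef_pos: [531.4, 322.6, 57.7]
force: [1.0, 3.3, -5.5]
shift cm [0.15 0.08 1.32] turn 0.1 | at [531.4 322.6  88.2] [3.141e+00 1.000e-03 1.320e-01] F [ 1.   3.3 -5.5] w 15.3 gf 59.2 t 12.5167
[ 0.40858093 -0.15675637  0.08797286]
```

```bash
python3 -m inch '[[[0,-0.1,0.3,0],[0,-0.1,0.3,0],[0,-0.1,0.3,0]]]'|grep -E "eef|orce: \["; python3 -m inch '[[[0,0,0.2,0],[0,0,0.4,0],[0,0,0.4,0]]]'|grep -E "eef|force: \["; python3 -m inch '[[[0,0,0.2,0],[0,0,0.4,0],[0,0,0.4,0]]]'|grep -E "eef|force: \["; python3 go.py 533 322 75 .13 x;python3 -c "
from cell import sensors as s;print(s.read_state()['torque'])"
```

```text
eef_pos: [531.4, 323.2, 55.4]
force: [-0.2, 0.4, -1.3]
eef_pos: [531.3, 323.4, 52.3]
force: [-3.4, -1.3, 6.8]
eef_pos: [531.9, 324.0, 48.9]
force: [-2.1, -1.2, 8.1]
shift cm [0.09 0.21 0.44] turn 0.1 | at [531.9 324.   79.4] [-3.141e+00 -1.000e-03  1.320e-01] F [-2.1 -1.2  8.1] w 15.3 gf 61.2 t 13.2667
[-0.17193419  0.23044224  0.05116072]
```

```bash
python3 -m inch '[[[0,0,0.2,0],[0,0,0.3,0],[0,0,0.3,0]]]'|grep -E "eef|orce: \["; python3 -m inch '[[[0,0,0.2,0],[0,0,0.2,0]]]'|grep -E "eef|force: \["; python3 -m inch '[[[0,0,0.1,0],[0,0,0.2,0],[0,0,0.2,0]]]'|grep -E "eef|force: \[";python3 -c "
from cell import sensors as s;print(s.read_state()['torque'])"
```

```text
eef_pos: [532.7, 324.0, 46.0]
force: [-1.7, -1.9, 6.4]
eef_pos: [532.8, 324.3, 44.2]
force: [-1.6, -0.2, 7.5]
eef_pos: [532.9, 324.3, 44.0]
force: [-5.3, -2.2, 19.5]
[-0.45016053  0.73321547  0.14815438]
```

```bash
python3 -m inch '[[[0,0,0.1,0],[0,0,0.1,0]]]'|grep -E "eef|orce: \["; python3 -m inch '[[[0,0,0,0],[0,0,0,0],[0,0,0,0],[0,0,0,0]]]' 3.4|grep -E "eef|orce|wid"; python3 -m inch '[[[0,0,-0.5,0],[0,0,-2,0],[0,0,-5,0],[0,0,-9,0],[0,0,-13,0],[0,0,-17,0],[0,0,-18,0],[0,0,-18,0]]]'|grep -E "eef|orce|wid"; python3 go.py 582 -87.5 200 -.45 x
python3 - <<'E'
from h import *
a=get_image("side");b=get_image("top");cv2.imwrite("pics/sB.png",a);cv2.imwrite("pics/tB.png",b)
E
```

```text
eef_pos: [532.9, 324.3, 43.9]
force: [-6.9, -3.8, 26.6]
eef_pos: [531.7, 323.5, 39.3]
force: [-0.1, 0.2, 0.2]
width: 34.1
gripper_force: 0.0
eef_pos: [534.1, 325.0, 224.1]
force: [0.4, 0.5, -0.3]
width: 34.1
gripper_force: 0.0
shift cm [-0.71 41.55  5.31] turn 33.3 | at [534.1 325.  254.6] [-3.138 -0.008  0.132] F [ 0.4  0.5 -0.3] w 34.1 gf 0.0 t 15.1
```

```bash
python3 -m inch '[[[0,4,0,6],[0,8,0,12],[0,12,0,18],[0,16,0,24],[0,20,0,30],[0,24,0,33],[0,28,0,33],[-0.3,32,0,33]]]' 8.5|grep -E "eef"; python3 -m inch '[[[0,0,0,0],[0,0,0,0]]]'|grep eef; python3 go.py 582 -87.5 40 -.45 x
```

```text
eef_pos: [569.7, 4.3, 217.3]
eef_pos: [569.4, 2.2, 217.6]
shift cm [ 5.1   7.45 20.82] turn -0.0 | at [569.4   2.2 248.1] [ 3.138e+00  3.000e-03 -4.510e-01] F [ 0.   2.  -0.3] w 84.8 gf 0.0 t 16.0333
```

```bash
python3 -m inch '[[[2.5,3.5,1,0],[5,7.3,3,0],[5.1,7.4,7,0],[5.1,7.4,11,0],[5.1,7.4,15,0],[5.1,7.4,18,0],[5.1,7.4,18,0],[5.1,7.4,18,0]]]' |grep -E "eef"; python3 -m inch '[[[0,0,0,0],[0,0,0,0]]]'|grep eef; python3 go.py 582 -87.5 3 -.45 x
```

```text
eef_pos: [583.0, -80.9, 37.4]
eef_pos: [587.0, -82.3, 41.7]
shift cm [-0.25  0.69  6.92] turn 0.4 | at [587.  -82.3  72.2] [-3.14  -0.004 -0.443] F [-0.8  0.5  0.3] w 85.0 gf 0.0 t 16.8667
```

```bash
python3 -m inch '[[[-0.1,0.6,2,0.4],[-0.2,0.6,4,0.4],[-0.2,0.6,6,0.4],[-0.2,0.6,6.8,0.4],[-0.2,0.6,6.8,0.4],[-0.2,0.6,6.8,0.4],[-0.2,0.6,6.8,0.4]]]' |grep -E "eef";  python3 go.py 582 -87.5 3 -.45 x
```

```text
eef_pos: [582.2, -87.4, -26.7]
shift cm [-0.01  0.02  0.08] turn -0.1 | at [582.2 -87.4   3.8] [-3.141e+00 -3.000e-03 -4.510e-01] F [ 0.  -0.3  0.1] w 85.1 gf 0.0 t 17.45
```

```bash
python3 -m inch '[[[0,0,0,0],[0,0,0,0],[0,0,0,0],[0,0,0,0],[0,0,0,0],[0,0,0,0],[0,0,0,0],[0,0,0,0]]]' 0.5|grep -E "eef|orce|wid"; python3 -m inch '[[[0,0,-2,0],[0,0,-6,0],[0,0,-10,0],[0,0,-14,0],[0,0,-18,0],[0,0,-22,0],[0,0,-25,0],[0,0,-25,0]]]'|grep -E "eef|orce|wid"; python3 go.py 542.8 249.7 250 .13 x
```

```text
eef_pos: [580.9, -87.3, -27.9]
force: [-1.1, -0.1, 5.6]
width: 21.8
gripper_force: 58.7
eef_pos: [584.6, -88.1, 227.9]
force: [1.1, -0.8, -4.1]
width: 22.0
gripper_force: 60.0
shift cm [-18.49 -28.57   0.74] turn -33.3 | at [584.6 -88.1 258.4] [-3.138 -0.011 -0.451] F [ 1.1 -0.8 -4.1] w 22.0 gf 60.0 t 18.7833
```

```bash
python3 -m inch '[[[-2.2,-3.4,0,-5],[-4.4,-6.8,0,-10],[-6.6,-10.2,0,-15],[-8.8,-13.6,0,-20],[-11,-17,0,-25],[-13.2,-20.4,0,-30],[-15.4,-23.8,0,-33],[-17.6,-27.2,0,-33]]]' |grep -E "eef"; python3 -m inch '[[[0,0,0,0],[0,0,0,0],[0,0,0,0]]]'|grep eef; python3 go.py 542.8 249.7 122 .13 x
```

```text
eef_pos: [539.1, 235.7, 219.7]
eef_pos: [539.8, 233.5, 219.9]
shift cm [ 0.54 -1.6  12.83] turn -0.3 | at [539.8 233.5 250.4] [3.14e+00 3.00e-03 1.25e-01] F [ 0.  -0.5 -3.2] w 22.1 gf 60.0 t 19.7
```

```bash
python3 -m inch '[[[0.3,-1,3,0],[0.5,-1.6,7,0],[0.5,-1.6,11,0],[0.5,-1.6,12.8,-0.3],[0.5,-1.6,12.8,-0.3],[0.5,-1.6,12.8,-0.3],[0.5,-1.6,12.8,-0.3],[0.5,-1.6,12.8,-0.3]]]' |grep -E "eef"; python3 -m inch '[[[0,0,0,0],[0,0,0,0]]]'|grep -E "eef|orce: \["; python3 go.py 542.8 249.7 70.6 .13 x
```

```text
eef_pos: [545.8, 250.7, 95.7]
eef_pos: [544.8, 251.1, 95.1]
force: [0.4, 0.8, -3.3]
shift cm [-0.23  0.12  5.5 ] turn -0.0 | at [544.8 251.1 125.6] [-3.141e+00 -3.000e-03  1.300e-01] F [ 0.4  0.8 -3.3] w 21.6 gf 60.0 t 20.5333
```

```bash
python3 -m inch '[[[0,0.1,0.5,0],[0,0.1,1,0],[0,0.1,1.5,0],[0,0.1,1.5,0],[0,0.1,1.5,0]]]' |grep -E "eef|orce: \["; python3 -m inch '[[[0,0,0.4,0],[0,0,0.8,0],[0,0,0.8,0]]]'|grep -E "eef|orce: \["; python3 go.py 542.8 249.7 70.6 .13 x
```

```text
eef_pos: [543.5, 249.7, 77.9]
force: [0.8, -0.8, -3.6]
eef_pos: [543.9, 249.6, 70.0]
force: [-0.2, -0.1, -3.2]
shift cm [-0.11 -0.03  2.99] turn 0.0 | at [543.9 249.6 100.5] [3.141 0.    0.13 ] F [-0.2 -0.1 -3.2] w 21.8 gf 60.2 t 21.2
```

```bash
python3 -m inch '[[[-0.1,0,0.4,0],[-0.1,0,0.8,0],[-0.1,0,0.8,0]]]' |grep -E "eef|orce: \["; python3 -m inch '[[[0,0,0.3,0],[0,0,0.6,0],[0,0,0.6,0]]]'|grep -E "eef|orce: \["; python3 go.py 542.8 249.7 70.6 .13 x
```

```text
eef_pos: [543.2, 249.6, 62.1]
force: [1.7, -0.6, -3.2]
eef_pos: [542.6, 249.4, 55.8]
force: [1.0, -0.2, -5.0]
shift cm [ 0.02 -0.02  1.57] turn 0.0 | at [542.6 249.4  86.3] [3.141e+00 1.000e-03 1.300e-01] F [ 1.  -0.2 -5. ] w 21.5 gf 60.0 t 21.7
```

```bash
python3 -m inch '[[[0,0,0.3,0],[0,0,0.5,0],[0,0,0.5,0]]]' |grep -E "eef|orce: \["; python3 -m inch '[[[0,0,0.2,0],[0,0,0.4,0],[0,0,0.4,0]]]'|grep -E "eef|orce: \["; python3 -m inch '[[[0,0,0.2,0],[0,0,0.4,0],[0,0,0.4,0]]]'|grep -E "eef|orce: \["; python3 go.py 542.8 249.7 70.6 .13 x
```

```text
eef_pos: [542.4, 249.6, 51.3]
force: [-0.8, -1.1, -1.5]
eef_pos: [542.0, 249.7, 48.6]
force: [-5.3, -1.3, 8.4]
eef_pos: [541.3, 249.6, 44.8]
force: [-6.4, -1.9, 9.0]
shift cm [0.15 0.01 0.47] turn 0.0 | at [541.3 249.6  75.3] [3.141e+00 3.000e-03 1.300e-01] F [-6.4 -1.9  9. ] w 21.9 gf 62.8 t 22.45
```

```bash
python3 -m inch '[[[0,0,0.2,0],[0,0,0.3,0],[0,0,0.3,0]]]' |grep -E "eef|orce: \["; python3 -m inch '[[[0.1,0,0.2,0],[0.1,0,0.2,0]]]'|grep -E "eef|orce: \["; python3 -m inch '[[[0,0,0.2,0],[0,0,0.2,0]]]'|grep -E "eef|orce: \["
```

```text
eef_pos: [540.7, 249.4, 41.3]
force: [-7.0, -1.6, 8.4]
eef_pos: [540.6, 249.5, 38.8]
force: [-6.4, -2.2, 6.4]
eef_pos: [540.7, 249.4, 38.6]
force: [-10.8, -3.8, 20.2]
```

```bash
python3 -m inch '[[[0,0,0.15,0],[0,0,0.15,0]]]'|grep -E "eef|orce: \["; python3 -m inch '[[[0,0,0,0],[0,0,0,0],[0,0,0,0],[0,0,0,0]]]' 4|grep -E "eef|orce|wid"; python3 -m inch '[[[0,0,-0.5,0],[0,0,-2,0],[0,0,-5,0],[0,0,-9,0],[0,0,-13,0],[0,0,-17,0],[0,0,-18,0],[0,0,-18,0]]]'|grep -E "eef|orce|wid"; python3 go.py 416.6 -211.7 200 .618 x
python3 - <<'E'
from h import *
a=get_image("side");b=get_image("top");cv2.imwrite("pics/sC.png",a);cv2.imwrite("pics/tC.png",b)
E
```

```text
eef_pos: [540.7, 249.5, 38.5]
force: [-13.7, -3.7, 30.9]
eef_pos: [544.3, 250.0, 35.0]
force: [-0.1, -0.1, -1.0]
width: 40.3
gripper_force: 0.0
eef_pos: [546.6, 251.0, 219.4]
force: [0.4, -0.2, -0.7]
width: 39.6
gripper_force: 0.0
shift cm [-18.92  44.21   4.71] turn -28.0 | at [546.6 251.  249.9] [-3.139 -0.008  0.13 ] F [ 0.4 -0.2 -0.7] w 39.6 gf 0.0 t 24.2
```

```bash
python3 -m inch '[[[-1.5,3.6,0,-4],[-3,7.2,0,-8],[-4.5,10.8,0,-12],[-6,14.4,0,-16],[-7.5,18,0,-20],[-9,21.6,0,-24],[-10.5,25.2,0,-28],[-12,28.8,0,-28]]]' 8.5|grep -E "eef"; python3 -m inch '[[[0,0,0,0],[0,0,0,0]]]'|grep eef; python3 go.py 416.6 -211.7 60 .618 x
```

```text
eef_pos: [460.0, -52.8, 213.2]
eef_pos: [460.3, -53.9, 213.4]
shift cm [-12.58  10.44  18.42] turn -0.3 | at [460.3 -53.9 243.9] [-3.139  0.004  0.613] F [ 0.1  0.3 -1. ] w 85.1 gf 0.0 t 25.1333
```

```bash
python3 -m inch '[[[-3,2.5,0,0],[-6,5,0,0],[-9,7.5,0,0],[-12,10,0,0],[-12.6,10.4,4,0],[-12.6,10.4,8,0],[-12.6,10.4,12,0],[-12.6,10.4,16,0]]]'|grep -E "eef"; python3 -m inch '[[[0,0,1,0],[0,0,1,0],[0,0,1,0],[0,0,1,0]]]'|grep eef; python3 go.py 416.6 -211.7 2 .618 x
```

```text
eef_pos: [420.1, -207.6, 52.7]
eef_pos: [421.0, -208.5, 45.5]
shift cm [-0.55  0.    7.4 ] turn 0.1 | at [ 421.  -208.5   76. ] [ 3.141e+00 -1.000e-03  6.200e-01] F [ 0.4 -0.8  0.6] w 84.8 gf 0.0 t 26.1333
```

```bash
python3 -m inch '[[[-0.4,0,3,0],[-0.4,0,6,0],[-0.4,0,7,0],[-0.4,0,7.3,0],[-0.4,0,7.3,0],[-0.4,0,7.3,0],[-0.4,0,7.3,0]]]'|grep -E "eef"; python3 go.py 416.6 -211.7 2 .618 x;  python3 -m inch '[[[0,0,0,0],[0,0,0,0],[0,0,0,0],[0,0,0,0],[0,0,0,0],[0,0,0,0],[0,0,0,0],[0,0,0,0]]]' 0|grep -E "eef|orce|wid"; python3 go.py 416.6 -211.7 2 .618 x
```

```text
eef_pos: [417.8, -211.9, -26.8]
shift cm [-0.08 -0.09  0.17] turn 0.0 | at [ 417.8 -211.9    3.7] [ 3.14e+00 -1.00e-03  6.19e-01] F [-0.3 -0.5 -0.6] w 84.8 gf 0.0 t 26.7167
eef_pos: [416.9, -211.5, -27.6]
force: [-0.6, -0.1, 5.2]
width: 9.0
gripper_force: 58.7
shift cm [-0.04 -0.    0.09] turn 0.1 | at [ 416.9 -211.5    2.9] [ 3.141 -0.     0.619] F [-0.6 -0.1  5.2] w 9.0 gf 58.7 t 27.3833
```

```bash
python3 -m inch '[[[0,0,-2,0],[0,0,-6,0],[0,0,-10,0],[0,0,-14,0],[0,0,-18,0],[0,0,-22,0],[0,0,-25,0],[0,0,-25,0]]]'|grep -E "eef|orce|wid"; python3 go.py 552.5 175.2 250 .13 x
```

```text
eef_pos: [420.3, -212.5, 227.4]
force: [0.1, -0.1, -1.6]
width: 9.4
gripper_force: 59.1
shift cm [ 33.24 -23.93   0.73] turn 28.0 | at [ 420.3 -212.5  257.9] [ 3.132 -0.005  0.618] F [ 0.1 -0.1 -1.6] w 9.4 gf 59.1 t 28.05
```

```bash
python3 -m inch '[[[3.2,-2.3,0,4],[6.4,-4.6,0,8],[9.6,-6.9,0,12],[12.8,-9.2,0,16],[16,-11.5,0,20],[19.2,-13.8,0,24],[22.4,-16.1,0,28],[25.6,-18.4,0,28]]]'|grep -E "eef"; python3 -m inch '[[[0,0,0,0],[0,0,0,0]]]'|grep eef; python3 go.py 552.5 175.2 122 .13 x
```

```text
eef_pos: [518.0, 88.4, 220.9]
eef_pos: [517.9, 90.2, 220.9]
shift cm [ 4.61 -7.94 12.94] turn 0.4 | at [517.9  90.2 251.4] [-3.14e+00  2.00e-03  1.36e-01] F [-0.4 -1.2 -2.2] w 9.0 gf 59.1 t 28.8833
```

```bash
python3 -m inch '[[[2,-3.5,0,0],[4,-7,2,0],[4.6,-7.9,5,0.4],[4.6,-7.9,9,0.4],[4.6,-7.9,12.5,0.4],[4.6,-7.9,13,0.4],[4.6,-7.9,13,0.4],[4.6,-7.9,13,0.4]]]'|grep -E "eef"; python3 -m inch '[[[0,0,0,0],[0,0,0,0],[0,0,0,0]]]'|grep eef; python3 go.py 552.5 175.2 77 .13 x
```

```text
eef_pos: [554.5, 170.5, 92.9]
eef_pos: [555.2, 171.4, 94.1]
shift cm [-0.24 -0.41  4.75] turn -0.4 | at [555.2 171.4 124.6] [-3.141e+00 -3.000e-03  1.230e-01] F [-0.  -0.  -0.7] w 9.1 gf 59.1 t 29.8
```

```bash
python3 -m inch '[[[-0.1,-0.4,0.4,-0.4],[-0.1,-0.4,0.8,-0.4],[-0.1,-0.4,0.8,-0.4],[-0.1,-0.4,0.8,-0.4],[-0.1,-0.4,0.8,-0.4]]]'|grep -E "eef";  python3 go.py 552.5 175.2 77 .13 x
```

```text
eef_pos: [552.4, 175.1, 84.0]
shift cm [ 0.01 -0.01  3.75] turn 0.0 | at [552.4 175.1 114.5] [3.141 0.    0.13 ] F [ 0.2  0.4 -1.7] w 8.8 gf 59.1 t 30.2167
```

```bash
python3 -m inch '[[[0,0,0.4,0],[0,0,0.8,0],[0,0,1.2,0],[0,0,1.2,0]]]' |grep -E "eef|orce: \["; python3 -m inch '[[[0,0,0.4,0],[0,0,0.8,0],[0,0,0.8,0]]]'|grep -E "eef|orce: \["; python3 go.py 552.5 175.2 77 .13 x
```

```text
eef_pos: [551.8, 174.7, 71.0]
force: [0.4, 0.1, -2.1]
eef_pos: [552.7, 175.1, 63.6]
force: [1.7, 0.2, -3.1]
shift cm [-0.02 -0.02  1.71] turn 0.0 | at [552.7 175.1  94.1] [-3.142 -0.     0.13 ] F [ 1.7  0.2 -3.1] w 9.1 gf 59.1 t 30.8
```

```bash
python3 -m inch '[[[0,0,0.3,0],[0,0,0.6,0],[0,0,0.6,0]]]' |grep -E "eef|orce: \["; python3 -m inch '[[[0,0,0.2,0],[0,0,0.4,0],[0,0,0.4,0]]]'|grep -E "eef|orce: \["; python3 -m inch '[[[0,0,0.2,0],[0,0,0.4,0],[0,0,0.4,0]]]'|grep -E "eef|orce: \["; python3 go.py 552.5 175.2 77 .13 x
```

```text
eef_pos: [552.5, 175.1, 57.6]
force: [0.5, -0.7, -0.3]
eef_pos: [552.6, 175.2, 54.6]
force: [-0.3, -0.8, 5.2]
eef_pos: [553.9, 175.9, 51.4]
force: [0.6, 0.2, 7.2]
shift cm [-0.15  0.05  0.49] turn 0.1 | at [553.9 175.9  81.9] [-3.141e+00 -3.000e-03  1.310e-01] F [0.6 0.2 7.2] w 9.3 gf 60.4 t 31.55
```

```bash
python3 -m inch '[[[0,0,0.2,0],[0,0,0.3,0],[0,0,0.3,0]]]' |grep -E "eef|orce: \["; python3 -m inch '[[[0,0,0.2,0],[0,0,0.2,0]]]'|grep -E "eef|orce: \["; python3 -m inch '[[[0,0,0.2,0],[0,0,0.2,0]]]'|grep -E "eef|orce: \["
```

```text
eef_pos: [553.6, 175.2, 47.6]
force: [2.1, -0.6, 1.4]
eef_pos: [553.6, 175.3, 47.3]
force: [-1.6, -2.0, 17.6]
eef_pos: [553.7, 175.3, 47.1]
force: [-5.5, -3.3, 31.6]
```

```bash
python3 -m inch '[[[0,0,0,0],[0,0,0,0],[0,0,0,0],[0,0,0,0]]]' 2.8|grep -E "eef|orce|wid"; python3 -m inch '[[[0,0,-0.5,0],[0,0,-2,0],[0,0,-5,0],[0,0,-9,0],[0,0,-13,0],[0,0,-17,0],[0,0,-18,0],[0,0,-18,0]]]'|grep -E "eef"; python3 -m inch '[[[0,4,0,0],[0,8,0,0],[0,12,0,0],[0,16,0,0],[0,20,0,0],[0,24,0,0],[0,28,0,0],[0,28,0,0]]]'|grep -E "eef"
python3 - <<'E'
from h import *
a=get_image("side");b=get_image("top");cv2.imwrite("pics/sD.png",a);cv2.imwrite("pics/tD.png",b)
o=np.array([542.8,249.6]);y=.13;X=np.array([np.cos(y),np.sin(y),0])*np.cos(.2618)+[0,0,np.sin(.2618)];Y=np.array([-np.sin(y),np.cos(y),0])
k=[]
for n,i,(x0,y0,w,h),f in(("top",b,(70,110,130,110),3.05),("side",a,(120,230,130,130),3.05)):
    c=cv2.resize(i[y0:y0+h,x0:x0+w],None,fx=3.05,fy=3.05,interpolation=3);
    for v in(-75,0,75):
        for t in(-78,0,88):
            q=(proj(n,np.array([*o,80])+Y*v+X*t)[0]-[x0,y0])*3.05
            cv2.circle(c,(int(q[0]),int(q[1])),2,(0,0,255),-1)
    k.append(cv2.copyMakeBorder(c,0,400-c.shape[0],0,0,cv2.BORDER_CONSTANT))
cv2.imwrite("pics/fin.png",np.hstack(k))
E
```

```text
eef_pos: [551.8, 175.0, 42.5]
force: [-0.2, -0.1, -0.5]
width: 27.7
gripper_force: 0.0
eef_pos: [554.6, 176.3, 227.0]
eef_pos: [587.5, -114.8, 220.3]
```

View pics/fin.png

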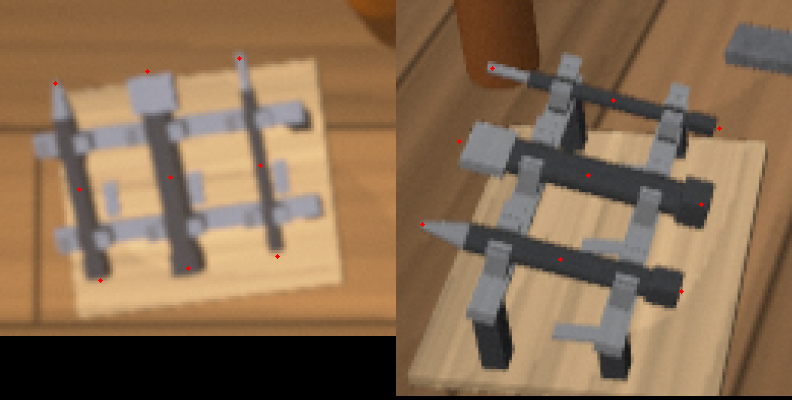

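Run:
```python
from h import *
y=.13;C,S=np.cos(.2618),np.sin(.2618);o=np.array([542.8,249.6,80])
X=np.array([np.cos(y)*C,np.sin(y)*C,S]);Y=np.array([-np.sin(y),np.cos(y),0]);N=np.cross(X,Y)
for n in("top","side"):
  im=cv2.imread(f"pics/{n[0]}D.png")
  sat=cv2.cvtColor(im,cv2.COLOR_BGR2HSV)[...,1].astype(np.float32)
  for nm,v,r in(("point",75,9),("pitcher",0,12),("drift",-75,6)):
    for lo,hi in((-100,-62),(66,110)):
        t=np.arange(lo,hi,1.)
        uv=proj(n,[o+Y*v+N*(0 if hi>0 and nm!="x" else r*.5)+X*a for a in t]).astype(np.float32)
        q=cv2.remap(sat,uv[:,:1],uv[:,1:],1).ravel()
        inside,out=(q[-1],q[:5].mean()) if lo<0 else (q[:5].mean(),q[-5:].mean())
        k=np.where(q<(q.max()+q.min())/2)[0]
        e=t[k[0]] if lo<0 else t[k[-1]]
        print(n,nm,"mid shift",e+78 if lo<0 else e-88,int(q.min()),int(q.max()))
```

```text
top point mid shift 6.0 22 107
top point mid shift 3.0 11 142
top pitcher mid shift -1.0 18 105
top pitcher mid shift -2.0 14 143
top drift mid shift 8.0 25 105
top drift mid shift 6.0 9 141
side point mid shift 4.0 8 94
side point mid shift 2.0 6 131
side pitcher mid shift -3.0 4 94
side pitcher mid shift -3.0 5 131
side drift mid shift 5.0 12 127
side drift mid shift 4.0 4 195
```

Run:
```python
from h import *
y=.13;C,S=np.cos(.2618),np.sin(.2618);o=np.array([542.8,249.6,80])
X=np.array([np.cos(y)*C,np.sin(y)*C,S]);Y=np.array([-np.sin(y),np.cos(y),0]);N=np.cross(X,Y)
for n in("top","side"):
  im=cv2.imread(f"pics/{n[0]}D.png")
  hsv=cv2.cvtColor(im,cv2.COLOR_BGR2HSV).astype(np.float32)
  for v in(-37,37):
   for d in(-9,-12):
    r=[]
    for s in(-1,1):
        t=np.arange(-20,20.1,.5)+40*s
        uv=proj(n,[o+Y*v+N*d+X*a for a in t]).astype(np.float32)
        q=cv2.remap(np.ascontiguousarray(hsv[...,1]),uv[:,:1],uv[:,1:],1).ravel()
        b=cv2.remap(np.ascontiguousarray(hsv[...,2]),uv[:,:1],uv[:,1:],1).ravel()
        k=(q<(q.max()+q.min())/2)&(b>110)
        r+=[t[k].min(),t[k].max(),t[k].mean().round(1)]
    print(n,v,d,r,"centre",(r[2]+r[5])/2)
```

```text
top -37 -9 [np.float64(-48.0), np.float64(-30.0), np.float64(-39.0), np.float64(31.0), np.float64(49.5), np.float64(40.2)] centre 0.6000000000000014
top -37 -12 [np.float64(-48.5), np.float64(-30.0), np.float64(-39.2), np.float64(30.5), np.float64(49.0), np.float64(39.8)] centre 0.29999999999999716
top 37 -9 [np.float64(-48.0), np.float64(-30.0), np.float64(-39.0), np.float64(31.0), np.float64(49.5), np.float64(40.2)] centre 0.6000000000000014
top 37 -12 [np.float64(-48.5), np.float64(-30.0), np.float64(-39.2), np.float64(30.5), np.float64(49.0), np.float64(39.8)] centre 0.29999999999999716
side -37 -9 [np.float64(-50.5), np.float64(-34.0), np.float64(-42.2), np.float64(28.5), np.float64(48.0), np.float64(38.2)] centre -2.0
side -37 -12 [np.float64(-50.5), np.float64(-33.5), np.float64(-42.0), np.float64(28.5), np.float64(47.5), np.float64(38.0)] centre -2.0
side 37 -9 [np.float64(-50.5), np.float64(-33.5), np.float64(-42.0), np.float64(28.0), np.float64(48.0), np.float64(38.0)] centre -2.0
side 37 -12 [np.float64(-50.5), np.float64(-27.0), np.float64(-38.8), np.float64(27.5), np.float64(48.0), np.float64(38.5)] centre -0.14999999999999858
```

```bash
python3 -m inch '[[[0,-4,0,0],[0,-8,0,0],[0,-12,0,0],[0,-16,0,0],[0,-20,0,0],[0,-24,0,0],[0,-28,0,0],[0,-28,0,0]]]' 3|grep -E "eef"; python3 -m inch '[[[0,0,0,0],[0,0,0,0],[0,0,0,0]]]'|grep eef; python3 go.py 552.5 175.2 126 .13 x
```

```text
eef_pos: [547.9, 188.7, 223.1]
eef_pos: [552.0, 174.1, 222.4]
shift cm [ 0.08 -0.12 12.69] turn -0.0 | at [552.  174.1 252.9] [3.141e+00 1.000e-03 1.290e-01] F [-0.1  0.4  0.1] w 30.1 gf 0.0 t 34.8167
```

```bash
python3 -m inch '[[[0,-0.1,3,0],[0,-0.1,7,0],[0,-0.1,11,0],[0,-0.1,12.7,0],[0,-0.1,12.7,0],[0,-0.1,12.7,0],[0,-0.1,12.7,0],[0,-0.1,12.7,0]]]' |grep -E "eef"; python3 -m inch '[[[0,0,0,0],[0,0,0,0],[0,0,0,0]]]'|grep eef; python3 go.py 552.5 175.2 77 .13 x
```

```text
eef_pos: [553.9, 176.4, 98.1]
eef_pos: [552.9, 176.2, 97.0]
shift cm [-0.06  0.09  5.05] turn -0.0 | at [552.9 176.2 127.5] [-3.141e+00 -2.000e-03  1.300e-01] F [ 0.1 -0.2  0.4] w 29.7 gf 0.0 t 35.7333
```

```bash
python3 -m inch '[[[0,0.1,1.5,0],[0,0.1,3,0],[0,0.1,4.5,0],[0,0.1,5,0],[0,0.1,5,0],[0,0.1,5,0],[0,0.1,5,0]]]' |grep -E "eef|orce: \["; python3 -m inch '[[[0,0,0,0],[0,0,0,0]]]'|grep eef; python3 go.py 552.5 175.3 77.5 .13 x
```

```text
eef_pos: [553.1, 175.5, 47.0]
force: [0.1, 0.3, 0.6]
eef_pos: [553.0, 175.3, 46.9]
shift cm [-0.05 -0.01 -0.01] turn 0.0 | at [553.  175.3  77.4] [-3.141e+00 -1.000e-03  1.300e-01] F [-0.4  0.7 -0.6] w 30.0 gf 0.0 t 36.4833
```

```bash
python3 -m inch '[[[0,0,0,0],[0,0,0,0],[0,0,0,0],[0,0,0,0],[0,0,0,0]]]' 0|grep -E "eef|orce|wid";  python3 -m inch '[[[-0.2,0,0.05,0],[-0.4,0,0.1,0],[-0.5,0,0.13,0],[-0.5,0,0.13,0]]]'|grep -E "eef|orce: \["
```

```text
eef_pos: [552.7, 175.1, 46.7]
force: [-0.2, -0.7, 4.8]
width: 9.2
gripper_force: 58.7
eef_pos: [549.1, 175.1, 45.7]
force: [1.9, 0.2, 6.5]
```

```bash
python3 -m inch '[[[-0.1,0,0.15,0],[-0.1,0,0.15,0],[-0.1,0,0.15,0]]]'|grep -E "eef|orce: \["; python3 -m inch '[[[0,0,0,0],[0,0,0,0],[0,0,0,0],[0,0,0,0]]]' 2.8|grep -E "eef|orce|wid"; python3 -m inch '[[[0,0,-0.5,0],[0,0,-2,0],[0,0,-5,0],[0,0,-9,0],[0,0,-13,0],[0,0,-17,0],[0,0,-18,0],[0,0,-18,0]]]'|grep -E "eef"; python3 -m inch '[[[0,4,0,0],[0,8,0,0],[0,12,0,0],[0,16,0,0],[0,20,0,0],[0,24,0,0],[0,28,0,0],[0,28,0,0]]]'|grep -E "eef"
python3 - <<'E'
from h import *
for n in("side","top"): cv2.imwrite(f"pics/{n[0]}E.png",get_image(n))
y=.13;C,S=np.cos(.2618),np.sin(.2618);o=np.array([542.8,249.6,80])
X=np.array([np.cos(y)*C,np.sin(y)*C,S]);Y=np.array([-np.sin(y),np.cos(y),0]);N=np.cross(X,Y)
for n in("top","side"):
  im=cv2.imread(f"pics/{n[0]}E.png");hsv=cv2.cvtColor(im,cv2.COLOR_BGR2HSV).astype(np.float32)
  sat=np.ascontiguousarray(hsv[...,1]);val=np.ascontiguousarray(hsv[...,2])
  for nm,v,r in(("point",75,9),("pitcher",0,12),("drift",-75,6)):
    e=[]
    for lo,hi in((-100,-62),(66,110)):
        t=np.arange(lo,hi,.5)
        uv=proj(n,[o+Y*v+N*(0 if hi>0 else r*.5)+X*a for a in t]).astype(np.float32)
        q=cv2.remap(sat,uv[:,:1],uv[:,1:],1).ravel()
        k=np.where(q<(q.max()+q.min())/2)[0]
        e.append(t[k[0]]+78 if lo<0 else t[k[-1]]-88)
    lat=[]
    for x in(-20,0,20):   # lateral centre of dark shank
        t=np.arange(-22,22.1,.5);uv=proj(n,[o+Y*(v+a)+X*x for a in t]).astype(np.float32)
        q=cv2.remap(val,uv[:,:1],uv[:,1:],1).ravel();k=q<(q.max()+q.min())/2
        lat.append(t[k].mean().round(1))
    print(n,nm,"axial",e,"lateral",lat)
E
```

```text
eef_pos: [549.2, 175.1, 45.6]
force: [0.6, -0.4, 14.8]
eef_pos: [545.9, 174.1, 42.8]
force: [0.0, 0.0, -0.8]
width: 27.8
gripper_force: 0.0
eef_pos: [548.6, 175.5, 227.3]
eef_pos: [581.5, -115.5, 220.6]
top point axial [np.float64(6.0), np.float64(3.0)] lateral [np.float64(0.5), np.float64(0.5), np.float64(0.5)]
top pitcher axial [np.float64(-1.0), np.float64(-1.5)] lateral [np.float64(-1.0), np.float64(-0.2), np.float64(0.2)]
top drift axial [np.float64(4.5), np.float64(2.5)] lateral [np.float64(0.0), np.float64(0.2), np.float64(0.5)]
side point axial [np.float64(3.5), np.float64(2.5)] lateral [np.float64(-1.5), np.float64(-0.2), np.float64(-0.2)]
side pitcher axial [np.float64(-3.5), np.float64(-3.5)] lateral [np.float64(-0.8), np.float64(-1.0), np.float64(-3.2)]
side drift axial [np.float64(1.5), np.float64(1.0)] lateral [np.float64(-0.5), np.float64(-5.0), np.float64(6.6)]
```

All three tools are centred on their seats to within about 4 mm along the shank, so I am handing the job in.

```bash
python3 -m inch '[[[0,0,0,0],[0,0,0,0],[0,0,0,0]]]'|grep -E "clock|eef"; python3 -c "
from cell import order;print(order.finish_job())"
```

```text
clock: 39.5
eef_pos: [582.6, -101.3, 223.0]
the job is handed in; nothing more can be done
None
```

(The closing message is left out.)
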